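Open the wire drive for threading and hold it open

TASK

The wire drive is to be opened for threading: first turn the selector knob on the grey control box to the broad square mark (the load position) and leave it there. Then, by its upright black handle, push the drive unit's sprung tensioner arm back past its ratchet click, all or nearly all the way to its back stop, and finish while still holding it there with the gripper: it springs forward if let go, so do not release it. Leave the loose things on the bench where they are.

Things in the scene. Friction and masses are not known exactly. Their poses are not given: they have to be found in the camera images.
- selector (a joint): angle of the selector knob, rad; grows as the knob turns clockwise seen from above. Detents at 0, 0.6, 1.2 and 1.8, stops at -0.12 and 1.92; the broad square load mark is at 1.2. It starts on one of the first two positions. It takes about 0.11 N m to leave a detent, and the knob drops into the nearest detent when let go.
- selector_grip (a point): on the knob's vertical axis at gripping height, 87 mm above the bench. The black knob is a disc 44 mm across, 8 mm tall, with an upright bar on it 42 mm long, 14 mm thick and 32 mm tall (bar top 94 mm above the bench, disc top 64 mm). The point's x axis runs along the bar; the white-lined pointer end is at its -x end. Grip the bar across its thickness from above.
- selector_pointer (a point): top of the pointer end of the knob's bar, 21 mm from the knob's axis
- load_mark (a point): centre of the load mark, a white square 14 x 14 mm painted on the box top 45 mm from the knob's axis; the other three positions have thin white lines 14 x 3 mm. The knob is set when its pointer points at this mark.
- control_box: grey steel box 140 x 120 x 50 mm (x, y, z), fixed to the bench; origin under its centre, z up. The knob is at the centre of its top.
- drive_unit: wire-drive unit on an aluminium plate 170 x 240 x 12 mm (x, y, z), fixed to the bench; origin under its centre, z up. Two steel rollers, guide, gear housing and stop pin on it are all under 53 mm tall. It may stand left or right of the control box.
- pivot (a point): on the tensioner arm's vertical hinge axis, at the top of the hub, 53 mm above the bench; x, y axes as the drive unit's
- tensioner (a joint): angle of the tensioner arm, rad: 0 at rest (idler against drive roller), growing as it is pushed back, clockwise from above; back stop at 0.70. At the post the spring resists with 7 N at rest and 9 N at the stop; the ratchet adds 3 N from 0.05, none at its crest near 0.28, then helps until the pawl drops near 0.52 (the click). The pawl does not lock: let go, the arm springs back to 0.
- post_foot (a point): centre of the foot of the arm's upright handle: a black round post 18 mm across and 60 mm tall (22 mm across in its lowest 4 mm), its axis 105 mm from the hinge axis; this point is at its foot, 33 mm above the bench; its top is 93 mm above the bench. At rest it is at x = -46 mm, y = +44 mm in the drive unit's frame, at the back stop at about x = +25 mm, y = +44 mm. It moves on an arc about the pivot. The plain steel arm under it is 18 mm wide, top 33 mm above the bench.
- post_top (a point): centre of the top of the post
- hammer: hammer with a wooden handle, 260 mm long, lying on the bench; loose, to be left alone; origin at the centre of its underside
- tin: upright steel tin, 60 mm across, 65 mm tall, beyond the drive unit; loose, to be left alone; origin at the centre of its underside
- step_block: stepped dark-steel clamping block, 70 mm long, 16 mm thick, 48 mm tall, beyond the control box; loose, to be left alone; origin at the centre of its underside
- tube: offcut of 40 mm square steel tube, 120 mm long; loose, to be left alone; origin at the centre of its underside
- wrench: steel wrench, 180 mm long; loose, to be left alone; origin at the centre of its underside
- roller: spare steel roller, 34 mm across, 14 mm tall, lying flat on the near side of the drive unit; loose, to be left alone; origin at the centre of its underside
- brush: wire brush with a wooden handle, 200 mm long; loose, to be left alone; origin at the centre of its underside
Not all that is in view belongs to the job. Leave any purple or yellow look-alike of the control_box alone.

How it is judged:
On the way, in this order (a step that is already met when the one before it is completed fails the run):
1. the selector stands on the load mark while the tensioner arm is still forward (value of joint selector between 1.03 and 1.37 rad and value of joint tensioner below 0.2 rad), for 0.3 s.
2. the tensioner arm is pushed back past its click with the gripper (value of joint tensioner above 0.52 rad and contact force between the fingers and tensioner above 2 N), for 0.3 s.
At the end, for the whole second after the job is handed in: The selector is within 0.17 rad of the load mark (1.2 rad), the tensioner arm is beyond 0.52 rad (stop at 0.70) and the gripper's fingers still press on the arm or its post with more than 2 N (all of step 2 and value of joint selector between 1.03 and 1.37 rad); the arm keeps its last pose, push and grip.
It fails at once if the tensioner arm is pushed back while the selector is off the load mark (value of joint tensioner above 0.3 rad and not (value of joint selector between 1 and 1.4 rad)).
It fails at once if a loose bystander is moved more than 40 mm (distance of any of hammer, tin, step_block, tube, wrench, roller, brush from where it was at the start of the episode above 0.04 m).
It also fails if it takes over 51 s, if anything falls off the work surface, if the arm or the gripper's body presses on something with over 40 N, if the wrist force passes 120 N, or if a joint passes its speed limit or range.

ROBOT

A 6-joint arm with a two-finger parallel gripper is mounted at the origin on the work surface. World frame = base frame: x ahead of the robot, y to its left, z up, the work surface at z = 0. Lengths are in m, angles in rad, forces in N, time in s.
With the tool pointing down it reaches from about 0.225 to 0.875 m from the base axis. Payload 3.4 kg.
Tool frame: the origin (TCP) lies at the very end of the fingers, on their centre line; the grasp point (between the pads) lies 19 mm behind it; z points along the fingers, y is the direction in which the jaws open and shut (so a half turn about z gives the same grasp; the last joint's range is limited). The gripper opens to 85 mm and grips with 20 to 120 N. Pads are 22 mm wide; open, the fingers measure 114 mm over their backs; the gripper's body (76 mm by 85 mm) begins 54 mm behind the grasp point. The pads swing forward as they close: fully open they stand 13 mm farther back than shut.
Start: joints at [-1.292, 0.276, 1.505, -0, 1.361, -0.121], TCP at [0.224, -0.53, 0.231] pointing down, gripper open.
Joint ranges: [-2.89, 2.89], [-0.75, 2.08], [0.22, 2.7], [-1.18, 4.32], [0.11, 2.71], [-2.7, 2.7]. Speed limits (rad/s): [2.57, 2.57, 3.14, 3.14, 3.14, 3.14].

INTERFACE

Orientations are given as a unit quaternion [w, x, y, z].
In Python, from rig import manip, viewer, job gives the robot as it stands.
- The arm moves only by the shell command python3 -m crank 'ROWS' [OPENING] [FORCE]. ROWS is JSON, a list of rows, each a list of 6 numbers: the shift along the tool's x, y, z in m, then the turn, a rotation vector about the tool's x, y, z in degrees. In form: [[dx, dy, dz, rx, ry, rz], ...]. A call has 1 to 20 rows; each row is the pose to reach, as a shift and turn from the pose measured when the call began, along the tool's axes at that moment; what a row does not reach only later rows make up. A row lasts 1/8 s, in which the tool goes at most 62.5 mm and 10.7 degrees, less where a joint would pass 70% of its speed; a pose out of reach is approached as far as the arm can. A call with a gripper value outside its range is refused whole. OPENING is the opening, from 0 (shut) to 1 (fully open), set as the call begins (- or left out, the last holds). The fingers move at their own pace and stop on an object; FORCE is the grip in N (left out, the last holds). Time passes only in rows, so rows that repeat a pose let the fingers close. It gives the time, the measured TCP pose, the force and the opening at its end, in the units of the state.
- manip.get_state(): the state, without advancing time (a new reading comes with each control period).
- viewer.get_image(name): name is "side" or "top" or "wrist"; returns a dict with "frame" (480x640x3 uint8, blue, green, red), "range_z" (480x640 float32, m along the optical axis (not along the pixel's ray), 0 where there is no reading), "intrinsics" (3x3 intrinsics, pixels), "world_from_camera" (4x4, takes a point from camera to world coordinates); the wrist camera has in their place "mount" (4x4, takes a point from camera to tool coordinates, whose origin is the TCP and whose axes are the flange's). Camera axes: x right, y up, looking along -z (the intrinsics and any distortion apply to the point x, -y, -z); pixel columns grow to the right and rows downward; lengths in m; the calibration is good to about 2 mm. The wrist camera is an equidistant fisheye: a pixel r from the principal point sees the ray r / f radians off the axis. A picture is of the moment at which its call begins: read the wrist's pose just before it.
- job.sign_off(): hands the job in, once; it reports no verdict.
The state is a dict: "clock": time; "qpos": joint angles; "qd": joint speeds; "effort": joint torques, N m; "position": TCP position; "ee_rot": TCP orientation; "contact_force": force on the tool from outside, world axes, zero at the start; "moment": the same for the moment, N m; "width": finger opening in m.
Only numpy, scipy, OpenCV 4.12 (cv2) and the standard library are available. Lean on these libraries where they do the work, as an engineer would, in place of code of your own. Each camera call takes 0.05 s, during which the arm holds its last target. There are 200 camera calls.

## Working session

There is one attempt and no reset: what is moved stays moved. The work goes in short steps, Python scripts to look and compute and a shell command to move; the robot and the scene stay as the last step left them, time stands still between calls to the robot, and variables do not carry over. Pictures are saved under pics/ and viewed, about 8 in all and at most 12, crops included, and the job is handed in when it is done.

```bash
ls; mkdir -p pics; python3 - <<'E'
from rig import manip, viewer
import cv2,pickle,numpy as np
s=manip.get_state(); print(s)
for n in("top","side"):
    d=viewer.get_image(n); pickle.dump(d,open(f"{n}0.pkl","wb")); cv2.imwrite(f"pics/{n}0.png",d["frame"])
    print(n,d["intrinsics"],d["world_from_camera"],d["range_z"].max())
E
```

```text
pics
{'clock': 0.0, 'qpos': array([-1.29200458e+00,  2.76626104e-01,  1.50615769e+00,  1.21961712e-06,
        1.36070358e+00, -1.21001026e-01]), 'qd': array([-1.12243439e-04, -1.38352580e-03,  3.53543049e-04,  3.78364770e-04,
        5.46290510e-05, -5.32643784e-04]), 'effort': array([-6.81514757e-04, -4.16779053e+01, -2.45805931e+01, -3.07362998e-04,
        1.07552190e-02, -1.09493573e-05]), 'position': array([ 0.22365111, -0.52913608,  0.2304122 ]), 'ee_rot': array([-9.44456263e-04,  9.80086743e-01,  1.98567566e-01, -7.40700642e-05]), 'contact_force': array([-0.42000357, -0.10104028, -0.78064324]), 'moment': array([-0.02930904, -0.02043045, -0.02931578]), 'width': 0.085447443217292}
top [[529.10373485   0.         325.13642188]
 [  0.         529.10373485 241.81940755]
 [  0.           0.           1.        ]] [[-0.01462878  0.98772209 -0.15553476  0.24616363]
 [-0.99988002 -0.01524301 -0.00275716  0.02379539]
 [-0.00509413  0.15547577  0.98782657  1.56131009]
 [ 0.          0.          0.          1.        ]] 2.5443733
side [[454.98023237   0.         319.17789542]
 [  0.         454.98023237 240.04324291]
 [  0.           0.           1.        ]] [[-0.96714848  0.16991272 -0.18908592  0.27779225]
 [-0.25396834 -0.67838059  0.68941994  0.85324659]
 [-0.011131    0.71479328  0.69924721  0.91722092]
 [ 0.          0.          0.          1.        ]] 3.48159
```

View pics/top0.png

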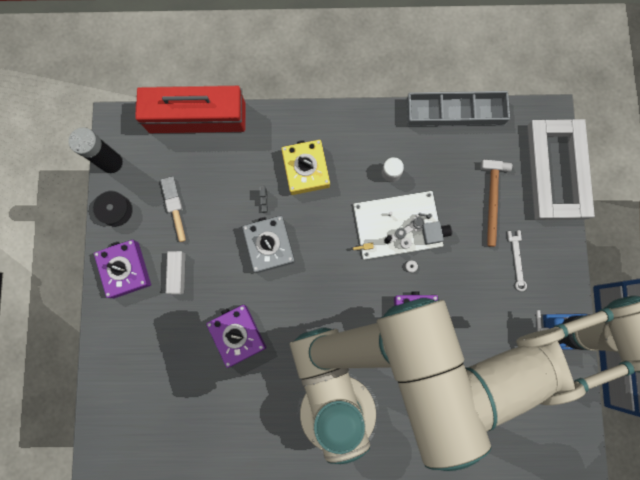

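View pics/side0.png

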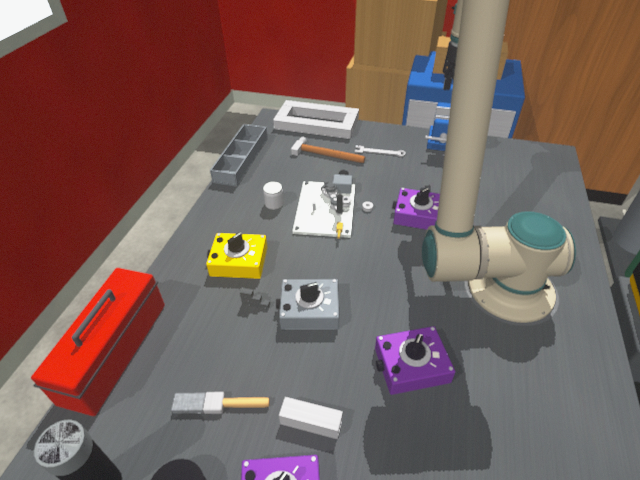

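The only grey box is at top (268,243), side (310,303). Its look-alikes are yellow (305,165) and purple (122,268), (235,336), (415,300). The drive unit is at top (398,225), to the right of the box. I'll confirm both in one enlarged crop.

```bash
cat > h.py <<'E'
import numpy as np,pickle
def load(n): return pickle.load(open(n+".pkl","rb"))
def ray(d,u,v):
    K=d["intrinsics"];T=d["world_from_camera"]
    r=T[:3,:3]@np.array([(u-K[0,2])/K[0,0],-(v-K[1,2])/K[1,1],-1]);return T[:3,3],r
def onplane(d,u,v,z):
    o,r=ray(d,u,v);return o+r*(z-o[2])/r[2]
def proj(d,p):
    T=d["world_from_camera"];K=d["intrinsics"];c=T[:3,:3].T@(np.asarray(p)-T[:3,3])
    return np.array([K[0,0]*c[0]/-c[2]+K[0,2],-K[1,1]*c[1]/-c[2]+K[1,2]])
E
python3 - <<'E'
import cv2,numpy as np
from h import *
t=load("top0")["frame"];s=load("side0")["frame"]
def c(f,x,y,w,h,W,H): return cv2.resize(f[y:y+h,x:x+w],(W,H),interpolation=cv2.INTER_CUBIC)
a=np.hstack([c(t,233,205,70,70,350,350),c(t,345,185,110,85,450,350)])
b=np.hstack([c(s,270,265,80,50,400,250),c(s,285,165,80,50,400,250)])
# top crops scale: box x5, drive 450/110
cv2.imwrite("pics/crop1.png",np.vstack([a,b]))
E
```

```text
(no output)
```

View pics/crop1.png

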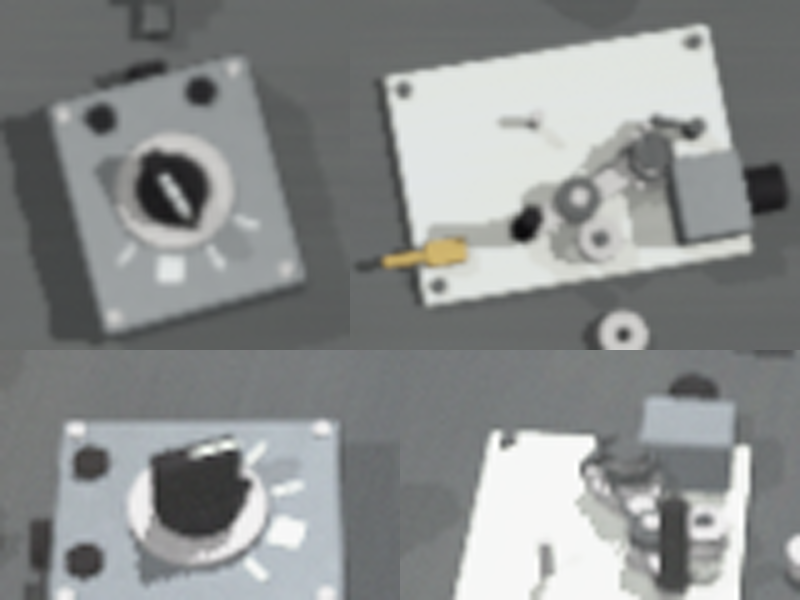

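The crop confirms it. The grey box has white marks: the square at crop (171,270), and thin lines at (246,222), (215,258) and (127,253). Clockwise order puts the pointer, at (192,218), on the 0.6 detent. The drive unit's black post stands at crop (527,222) from above, and at (672,500–590) in the side crop.

```bash
cat > m.py <<'E'
from h import *
import cv2
t=load("top0");s=load("side0")
P=lambda x,y:(x/5+233-.4,y/5+205-.4)
Q=lambda x,y:((x-350)/4.0909+345-.4,y/4.1176+185-.4)
c=np.array([onplane(t,*P(*p),.05)for p in[(62,112),(235,68),(285,268),(113,318)]])
sq=onplane(t,*P(171,270),.05);l0=[onplane(t,*P(*p),.05) for p in[(246,222),(215,258),(127,253)]]
k=c.mean(0);print("box centre",k,"sides",[np.linalg.norm(c[i]-c[i-1])for i in range(4)])
ang=lambda a:np.degrees(np.arctan2(a[1],a[0]))
print("square",sq,np.linalg.norm(sq-k),ang(sq-k),[ (np.linalg.norm(l-k).round(4),ang(l-k)) for l in l0])
a=onplane(t,*P(165,178),.094);b=onplane(t,*P(192,217),.094);print("bar line",a,b,ang(b-a))
# circle fit: knob centre from 4 marks
M=np.array([sq]+l0);x=np.linalg.lstsq(np.c_[2*M[:,:2],np.ones(4)],(M[:,:2]**2).sum(1),rcond=None)[0];print("circ",x[:2],np.sqrt(x[2]+x[0]**2+x[1]**2))
sx=lambda x,y,x0:( (x-x0[0])/5+x0[1]-.4,(y-350)/5+x0[2]-.4)
S=lambda x,y:sx(x,y,(0,270,265))
sc=np.array([onplane(s,*S(*p),.05)for p in[(75,428),(322,428)]]);print("side screws",sc,"top",c)
print("side sq",onplane(s,*S(288,530),.05))
d=np.array([onplane(t,*Q(*p),.012)for p in[(388,77),(708,25),(750,247),(422,305)]]);D=d.mean(0)
print("plate",D,[np.linalg.norm(d[i]-d[i-1])for i in range(4)])
yax=(d[0]-d[1]+d[3]-d[2]);yw=np.arctan2(yax[1],yax[0])-np.pi/2
R=np.array([[np.cos(yw),-np.sin(yw)],[np.sin(yw),np.cos(yw)]]);print("yaw",np.degrees(yw))
for n,p in dict(post0=(-.046,.044),pivot=(-.0105,-.0546),post7=(.025,.044)).items(): print(n,D[:2]+R@p)
S2=lambda x,y:sx(x,y,(400,285,165))
print("post top side",onplane(s,*S2(673,503),.093))
# dark pixels of post in top view
f=t["frame"].max(2);m=(f[225:250,380:397]<45);ys,xs=np.nonzero(m);print(xs.mean()+380,ys.mean()+225,m.sum(),onplane(t,xs.mean()+380,ys.mean()+225,.063))
print(onplane(t,*Q(531,212),.093),onplane(t,*Q(521,236),.04))
E
python3 m.py
```

```text
box centre [0.48391645 0.19520406 0.05      ] sides [np.float64(0.12452121659280418), np.float64(0.10357631281993432), np.float64(0.12127892112628273), np.float64(0.10263598700421546)]
square [0.43781526 0.19665169 0.05      ] 0.046123906270430434 178.20143026717633 [(np.float64(0.0459), np.float64(-114.26696899172505)), (np.float64(0.0462), np.float64(-148.84266391479883)), (np.float64(0.0448), np.float64(143.16697844037466))]
bar line [0.48438231 0.1951245  0.094     ] [0.46199595 0.17991368 0.094     ] -145.8051252115549
circ [0.48172683 0.19402286] 0.043847180872579196
side screws [[0.5597613  0.15827051 0.05      ]
 [0.43991436 0.12801789 0.05      ]] top [[0.53131625 0.26027907 0.05      ]
 [0.55581929 0.15964283 0.05      ]
 [0.43797275 0.13099378 0.05      ]
 [0.41055749 0.22990055 0.05      ]]
side sq [0.44087043 0.19445806 0.05      ]
plate [ 0.54026465 -0.18863653  0.012     ] [np.float64(0.16879890362282693), np.float64(0.2386139533583817), np.float64(0.16591955092764551), np.float64(0.24123044328787116)]
yaw 8.811297988894653
post0 [ 0.48806759 -0.15220213]
pivot [ 0.53825224 -0.24420055]
post7 [ 0.55822966 -0.1413263 ]
post top side [ 0.49164088 -0.15194741  0.093     ]
387.2 239.56 25 [ 0.48588568 -0.15002849  0.063     ]
[ 0.49090668 -0.15149493  0.093     ] [ 0.48266498 -0.15014364  0.04      ]
```

```bash
cat > go.py <<'E'
import sys,numpy as np
from rig import manip
from scipy.spatial.transform import Rotation as R
def to(x,y,z,yaw):
    s=manip.get_state();q=s["ee_rot"];r=R.from_quat([q[1],q[2],q[3],q[0]])
    yr=np.radians(yaw);c,n=np.cos(yr),np.sin(yr)
    g=R.from_matrix(np.array([[c,n,0],[n,-c,0],[0,0,-1.]]))
    m=r.as_matrix();print("t",round(s["clock"],2),"pos",s["position"].round(4),"yaw",np.degrees(np.arctan2(m[1,0],m[0,0])).round(2),"w",round(s["width"],4),"F",s["contact_force"].round(1),"M",s["moment"].round(2),"q",s["qpos"].round(2))
    print("row",(m.T@(np.array([x,y,z])-s["position"])).round(4),(r.inv()*g).as_rotvec(degrees=True).round(2))
if __name__=="__main__": to(*map(float,sys.argv[1:]))
E
python3 go.py .484 .1945 .15 32.3
```

```text
t 0.1 pos [ 0.2237 -0.5292  0.2305] yaw 22.9 w 0.0856 F [-0.3  0.2 -0.6] M [ 0.03 -0.05 -0.03] q [-1.29  0.28  1.51  0.    1.36 -0.12]
row [ 0.5215 -0.5652  0.0816] [-0.09 -0.02 -9.4 ]
```

```bash
python3 -m crank '[[0.261,-0.283,0.02,0,0,-5],[0.261,-0.283,0.02,0,0,-5],[0.261,-0.283,0.02,0,0,-5],[0.261,-0.283,0.02,0,0,-5],[0.261,-0.283,0.02,0,0,-5],[0.261,-0.283,0.02,0,0,-5],[0.5215,-0.565,0.08,0,0,-9.4],[0.5215,-0.565,0.08,0,0,-9.4],[0.5215,-0.565,0.08,0,0,-9.4],[0.5215,-0.565,0.08,0,0,-9.4],[0.5215,-0.565,0.08,0,0,-9.4],[0.5215,-0.565,0.08,0,0,-9.4],[0.5215,-0.565,0.08,0,0,-9.4],[0.5215,-0.565,0.08,0,0,-9.4],[0.5215,-0.565,0.08,0,0,-9.4],[0.5215,-0.565,0.08,0,0,-9.4]]' 1 40; python3 go.py .484 .1945 .069 32.3
python3 - <<'E'
from rig import viewer
import cv2,pickle
d=viewer.get_image("wrist");cv2.imwrite("pics/w1.png",d["frame"]);pickle.dump(d,open("w1.pkl","wb"));print(d["intrinsics"],d["mount"])
t=viewer.get_image("top");pickle.dump(t,open("top1.pkl","wb"))
E
```

```text
clock: 2.1
position: [0.4837, 0.1932, 0.1518]
ee_rot: [-0.001, 0.961, 0.278, -0.0]
contact_force: [-0.7, -0.7, 0.1]
width: 0.0852
t 2.1 pos [0.4837 0.1932 0.1518] yaw 32.23 w 0.0852 F [-0.7 -0.7  0.1] M [-0.05  0.    0.01] q [0.25 0.25 1.75 0.   1.14 1.25]
row [ 0.0009 -0.0009  0.0828] [-0.08 -0.01 -0.07]
[[371.64829954   0.         325.84379809]
 [  0.         371.64829954 239.96115172]
 [  0.           0.           1.        ]] [[ 1.64267867e-04  9.52217674e-01  3.05420160e-01  7.82233282e-02]
 [ 9.99999987e-01 -1.55978659e-04 -5.15428623e-05  8.23554050e-05]
 [-1.44099742e-06  3.05420165e-01 -9.52217687e-01 -1.42733249e-01]
 [ 0.00000000e+00  0.00000000e+00  0.00000000e+00  1.00000000e+00]]
```

View pics/w1.png

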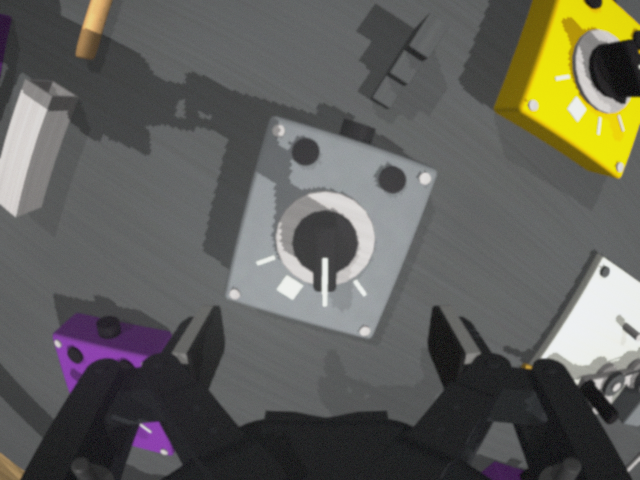

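The wrist view shows the bar vertical at column 325, which is aligned with the tool x axis. It sits midway between the fingers (222 and 432), and its pointer is on the second mark with the square one step clockwise. I'll descend and grip.

```bash
python3 -m crank '[[0.0005,0,0.04,0,0,0],[0.001,0,0.07,0,0,0],[0.001,0,0.083,0,0,0],[0.001,0,0.083,0,0,0],[0.001,0,0.083,0,0,0]]' 1 40; python3 -m crank '[[0,0,0,0,0,0],[0,0,0,0,0,0],[0,0,0,0,0,0],[0,0,0,0,0,0],[0,0,0,0,0,0],[0,0,0,0,0,0]]' 0 40;  python3 go.py .484 .1945 .069 -2.2
```

```text
clock: 2.82
position: [0.4858, 0.1941, 0.07]
ee_rot: [-0.001, 0.961, 0.277, 0.001]
contact_force: [-1.0, -0.6, 0.2]
width: 0.0856
clock: 3.58
position: [0.4853, 0.195, 0.0704]
ee_rot: [-0.002, 0.961, 0.277, 0.001]
contact_force: [-2.6, 3.5, 5.0]
width: 0.0132
t 3.58 pos [0.4853 0.195  0.0704] yaw 32.17 w 0.0132 F [-2.6  3.5  5. ] M [ 0.63  0.49 -0.  ] q [0.25 0.34 1.85 0.   0.94 1.25]
row [-0.0013 -0.0003  0.0014] [-0.18 -0.13 34.37]
```

```bash
python3 -m crank '[[0,0,0,0,0,9],[0,0,0,0,0,18],[0,0,0,0,0,27],[0,0,0,0,0,35],[0,0,0,0,0,35],[0,0,0,0,0,35],[0,0,0,0,0,35]]' 0 40; python3 go.py .484 .1945 .069 -2.2
```

```text
clock: 4.45
position: [0.4854, 0.1945, 0.0704]
ee_rot: [-0.001, 1.0, -0.024, 0.001]
contact_force: [-1.4, -1.2, 2.7]
width: 0.0133
t 4.45 pos [0.4854 0.1945 0.0704] yaw -2.74 w 0.0133 F [-1.4 -1.2  2.7] M [-0.48  0.06 -0.03] q [0.25 0.34 1.85 0.   0.94 1.86]
row [-0.0014  0.0001  0.0014] [-0.16 -0.08 -0.54]
```

Turned by 34.9°, with about zero residual moment (seated in a detent). I'll release, rise and check.

```bash
python3 -m crank '[[0,0,0,0,0,0],[0,0,0,0,0,0],[0,0,0,0,0,0],[0,0,0,0,0,0],[0,0,-0.03,0,0,0],[0,0,-0.08,0,0,0],[0,0,-0.1,0,0,0],[0,0,-0.1,0,0,0]]' 1; python3 - <<'E'
from rig import viewer
import cv2
d=viewer.get_image("wrist");cv2.imwrite("pics/w2.png",d["frame"][100:350,180:480])
E
python3 go.py .488 -.1515 .16 0
```

```text
clock: 5.45
position: [0.4863, 0.1946, 0.172]
ee_rot: [-0.002, 1.0, -0.024, 0.003]
contact_force: [-0.5, 0.6, -0.7]
width: 0.0855
t 5.5 pos [0.4852 0.1943 0.1705] yaw -2.74 w 0.0854 F [-0.3  0.1  0.1] M [-0.06 -0.06 -0.03] q [0.25 0.24 1.72 0.   1.18 1.86]
row [0.0193 0.3453 0.0095] [-0.18 -0.13 -2.74]
```

View pics/w2.png

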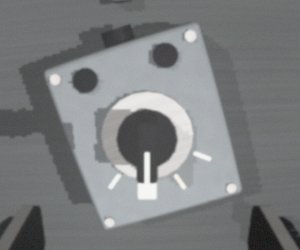

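The selector pointer now points at the white square (crop (147,190)). Next I'll go above the post, with the jaws opening along its push tangent.

```bash
python3 go.py .490 -.1518 .16 118.6;  python3 -m crank '[[0.004,0.06,0,0,0,-10.5],[0.006,0.09,0,0,0,-21],[0.008,0.12,0,0,0,-31],[0.01,0.15,0,0,0,-42],[0.012,0.19,0,0,0,-52],[0.014,0.23,0,0,0,-63],[0.017,0.27,0,0,0,-73],[0.02,0.31,0,0,0,-84],[0.021,0.345,0.005,0,0,-94],[0.021,0.345,0.01,0,0,-105],[0.021,0.345,0.01,0,0,-115],[0.021,0.345,0.01,0,0,-121.3],[0.021,0.345,0.01,0,0,-121.3],[0.021,0.345,0.01,0,0,-121.3],[0.021,0.345,0.01,0,0,-121.3]]' 1 60; python3 go.py .490 -.1518 .058 118.6
python3 - <<'E'
from rig import viewer
import cv2,pickle
d=viewer.get_image("wrist");cv2.imwrite("pics/w3.png",d["frame"]);pickle.dump(d,open("w3.pkl","wb"))
E
```

```text
t 5.5 pos [0.4852 0.1943 0.1705] yaw -2.74 w 0.0854 F [-0.3  0.1  0.1] M [-0.06 -0.06 -0.03] q [0.25 0.24 1.72 0.   1.18 1.86]
row [0.0213 0.3455 0.0095] [ 3.0000e-02 -2.6000e-01 -1.2134e+02]
clock: 7.38
position: [0.4896, -0.1511, 0.1591]
ee_rot: [-0.0, 0.511, 0.859, 0.002]
contact_force: [0.1, -0.5, -0.1]
width: 0.0859
t 7.38 pos [ 0.4896 -0.1511  0.1591] yaw 118.51 w 0.0859 F [ 0.1 -0.5 -0.1] M [-0.01  0.02  0.04] q [-0.44  0.24  1.75  0.    1.15 -0.94]
row [-0.001  -0.0002  0.1011] [ 0.18 -0.12 -0.09]
```

View pics/w3.png

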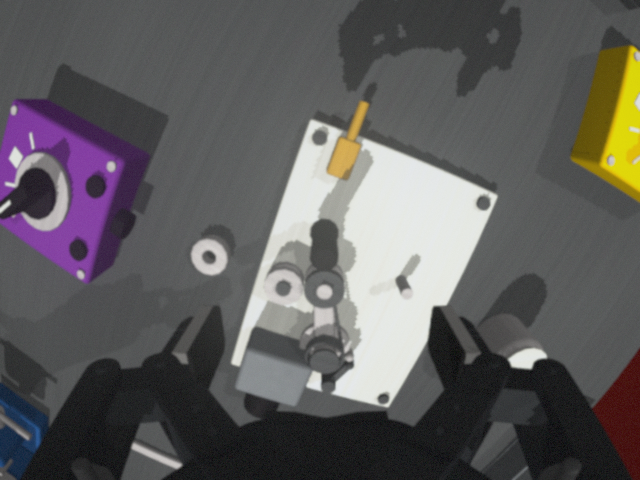

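```bash
python3 - <<'E'
import pickle,numpy as np
d=pickle.load(open("w3.pkl","rb"));M=d["mount"];K=d["intrinsics"]
for n,z in(("top",.0661),("foot",.1261)):
    c=M[:3,:3].T@(np.array([0.,0,z])-M[:3,3]);v=np.array([c[0],-c[1],-c[2]])
    th=np.arctan2(np.hypot(*v[:2]),v[2]);print(n,K[:2,2]+K[0,0]*th*v[:2]/np.hypot(*v[:2]),K[0,0]/np.linalg.norm(v)*.009)
f=d["frame"].max(2)[205:285,300:350];r=np.nonzero((f[:,:]<60).sum(1)>8)[0]+205;print(r)
E
```

```text
top [325.74535817 257.65243536] 15.005556723613882
foot [325.82797756 229.76746344] 11.949863940947681
[]
```

The post blob is at about (324,245), with its top end near (324,255). My prediction was (326,258), so agreement is within about 2 mm. I'll descend and grip.

```bash
python3 -m crank '[[-0.001,-0.0005,0.05,0,0,0],[-0.001,-0.0005,0.085,0,0,0],[-0.001,-0.0005,0.1,0,0,0],[-0.001,-0.0005,0.1,0,0,0],[-0.001,-0.0005,0.1,0,0,0]]' 1 60; python3 -m crank '[[0,0,0,0,0,0],[0,0,0,0,0,0],[0,0,0,0,0,0],[0,0,0,0,0,0],[0,0,0,0,0,0],[0,0,0,0,0,0]]' 0 60
python3 - <<'E'
import numpy as np
from go import to
p=np.array([.53825,-.2442]);from rig import manip
P=manip.get_state()["position"][:2];v=P-p;print("radius",np.linalg.norm(v))
for a in(.1,.2,.3,.4,.5,.6,.68,.74):
    c,s=np.cos(-a),np.sin(-a);w=np.array([[c,-s],[s,c]])@v;print(a);to(*(p+w),.059,118.6-np.degrees(a))
E
```

```text
clock: 8.05
position: [0.4911, -0.1525, 0.0605]
ee_rot: [0.001, 0.511, 0.86, 0.002]
contact_force: [-0.1, 0.6, 0.5]
width: 0.0852
clock: 8.8
position: [0.4897, -0.1532, 0.0609]
ee_rot: [0.001, 0.51, 0.86, 0.001]
contact_force: [-4.6, -3.1, 3.9]
width: 0.0162
radius 0.10315968781531053
0.1
t 8.8 pos [ 0.4897 -0.1532  0.0609] yaw 118.63 w 0.0162 F [-4.6 -3.1  3.9] M [-0.42  0.69  0.17] q [-0.44  0.34  1.89  0.    0.91 -0.94]
row [-0.0006  0.0103  0.002 ] [0.11 0.02 5.76]
0.2
t 8.8 pos [ 0.4897 -0.1532  0.0609] yaw 118.63 w 0.0162 F [-4.6 -3.1  3.9] M [-0.42  0.69  0.17] q [-0.44  0.34  1.89  0.    0.91 -0.94]
row [-0.0023  0.0205  0.002 ] [1.100e-01 1.000e-02 1.149e+01]
0.3
t 8.8 pos [ 0.4897 -0.1532  0.0609] yaw 118.63 w 0.0162 F [-4.6 -3.1  3.9] M [-0.42  0.69  0.17] q [-0.44  0.34  1.89  0.    0.91 -0.94]
row [-0.0049  0.0304  0.002 ] [ 0.11  0.   17.21]
0.4
t 8.8 pos [ 0.4897 -0.1532  0.0609] yaw 118.63 w 0.0162 F [-4.6 -3.1  3.9] M [-0.42  0.69  0.17] q [-0.44  0.34  1.89  0.    0.91 -0.94]
row [-0.0085  0.0401  0.002 ] [ 0.11 -0.   22.94]
0.5
t 8.8 pos [ 0.4897 -0.1532  0.0609] yaw 118.63 w 0.0162 F [-4.6 -3.1  3.9] M [-0.42  0.69  0.17] q [-0.44  0.34  1.89  0.    0.91 -0.94]
row [-0.0131  0.0493  0.002 ] [ 1.100e-01 -1.000e-02  2.867e+01]
0.6
t 8.8 pos [ 0.4897 -0.1532  0.0609] yaw 118.63 w 0.0162 F [-4.6 -3.1  3.9] M [-0.42  0.69  0.17] q [-0.44  0.34  1.89  0.    0.91 -0.94]
row [-0.0186  0.0581  0.0021] [ 1.10e-01 -1.00e-02  3.44e+01]
0.68
t 8.8 pos [ 0.4897 -0.1532  0.0609] yaw 118.63 w 0.0162 F [-4.6 -3.1  3.9] M [-0.42  0.69  0.17] q [-0.44  0.34  1.89  0.    0.91 -0.94]
row [-0.0236  0.0646  0.0021] [ 1.100e-01 -2.000e-02  3.899e+01]
0.74
t 8.8 pos [ 0.4897 -0.1532  0.0609] yaw 118.63 w 0.0162 F [-4.6 -3.1  3.9] M [-0.42  0.69  0.17] q [-0.44  0.34  1.89  0.    0.91 -0.94]
row [-0.0276  0.0693  0.0021] [ 1.100e-01 -2.000e-02  4.242e+01]
```

Gripped at 16 mm. I'll push back along the arc in two calls.

```bash
python3 -m crank '[[0,0.005,0,0,0,3],[-0.0006,0.010,0,0,0,6],[-0.0013,0.0155,0,0,0,9],[-0.0023,0.0205,0,0,0,11.5],[-0.0035,0.0255,0,0,0,14.5],[-0.005,0.0305,0,0,0,17],[-0.0065,0.0355,0,0,0,20],[-0.0085,0.04,0,0,0,23],[-0.0085,0.04,0,0,0,23]]' 0 60; python3 - <<'E'
import numpy as np
from go import to
p=np.array([.53825,-.2442]);v=np.array([.4897,-.1532])-p
for a in(.5,.6,.68,.72):
    c,s=np.cos(-a),np.sin(-a);w=np.array([[c,-s],[s,c]])@v;print(a);to(*(p+w),.061,118.6-np.degrees(a))
E
```

```text
clock: 9.93
position: [0.5279, -0.1413, 0.061]
ee_rot: [-0.0, 0.671, 0.742, 0.0]
contact_force: [-2.2, -0.8, 2.7]
width: 0.0164
0.5
t 9.93 pos [ 0.5279 -0.1413  0.061 ] yaw 95.73 w 0.0164 F [-2.2 -0.8  2.7] M [0.03 0.41 0.32] q [-0.39  0.38  1.81  0.    0.95 -0.49]
row [-0.0009  0.0113 -0.    ] [-0.02 -0.04  5.78]
0.6
t 9.93 pos [ 0.5279 -0.1413  0.061 ] yaw 95.73 w 0.0164 F [-2.2 -0.8  2.7] M [0.03 0.41 0.32] q [-0.39  0.38  1.81  0.    0.95 -0.49]
row [-0.0026  0.0215 -0.0001] [-0.02 -0.04 11.51]
0.68
t 9.93 pos [ 0.5279 -0.1413  0.061 ] yaw 95.73 w 0.0164 F [-2.2 -0.8  2.7] M [0.03 0.41 0.32] q [-0.39  0.38  1.81  0.    0.95 -0.49]
row [-0.0046  0.0295 -0.0001] [-0.02 -0.04 16.09]
0.72
t 9.93 pos [ 0.5279 -0.1413  0.061 ] yaw 95.73 w 0.0164 F [-2.2 -0.8  2.7] M [0.03 0.41 0.32] q [-0.39  0.38  1.81  0.    0.95 -0.49]
row [-0.0059  0.0334 -0.0001] [-0.02 -0.04 18.38]
```

```bash
python3 -m crank '[[-0.0004,0.006,0,0,0,3],[-0.001,0.0115,0,0,0,6],[-0.0017,0.0165,0,0,0,9],[-0.0026,0.0215,0,0,0,11.5],[-0.0036,0.0255,0,0,0,14],[-0.0046,0.0295,0,0,0,16],[-0.0046,0.0295,0,0,0,16],[-0.0046,0.0295,0,0,0,16],[-0.0046,0.0295,0,0,0,16]]' 0 60; python3 go.py .5582 -.1413 .061 79
python3 - <<'E'
from rig import viewer
import cv2,numpy as np
d=viewer.get_image("wrist")["frame"];t=viewer.get_image("top")["frame"]
a=cv2.resize(t[195:275,230:310],(360,360));b=d[120:480,120:540]
cv2.imwrite("pics/end.png",np.hstack([a,b]))
E
```

```text
clock: 11.05
position: [0.5564, -0.142, 0.0609]
ee_rot: [-0.002, 0.767, 0.641, -0.0]
contact_force: [-4.0, 3.1, 5.4]
width: 0.0169
t 11.05 pos [ 0.5564 -0.142   0.0609] yaw 79.8 w 0.0169 F [-4.   3.1  5.4] M [0.37 0.53 0.48] q [-0.37  0.42  1.75  0.    0.98 -0.19]
row [ 0.001   0.0016 -0.0001] [-0.18 -0.09  0.8 ]
```

View pics/end.png

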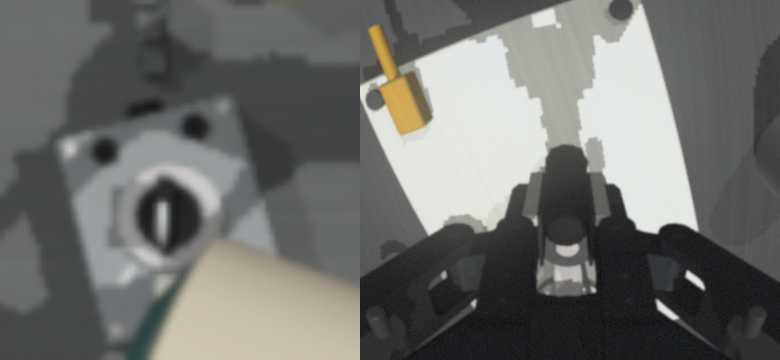

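The end view shows the selector pointer at crop (162,220) still toward the square. The post is clamped between the pads at (566,200), and the tool has followed the arc to about 0.68 rad. I'll hand in the job.

```bash
python3 -c "
from rig import job,manip
s=manip.get_state();print(s['clock'],s['width'],s['contact_force'],s['position']);print(job.sign_off())"
```

```text
11.15 0.016226829077178644 [-4.79154206  2.16400421  5.00533635] [ 0.5564144  -0.14205515  0.06094103]
the job is handed in; nothing more can be done
None
```

I turned the grey box's selector one detent clockwise, from the 0.6 position to the square load mark, and let go. I then gripped the tensioner post and pushed it back along its arc. I handed in at 11.2 s with the gripper still closed on the post.

**Selector:** the wrist picture taken after release shows the pointer on the white square. In the last top picture the robot's arm hides part of the box and only part of the square can be seen. The pointer still points the same way there.

**Tensioner:** I estimate about 0.68 rad from the tool's position (0.556, -0.142), roughly 2 mm short of the computed back-stop point. I did not measure the joint angle, and I did not press it onto the stop.

**Grip:** the fingers are still stopped on the post at 16 mm, with 60 N commanded. The measured outside force along the push was about 5 N, less than the roughly 9 N stated for the spring. I did not explain that difference.

**Loose things:** I kept clear of them, but did not measure their positions again at the end.

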